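Index the dish turntable to its next hole

ROBOT

A 7-joint arm with a two-finger parallel gripper is mounted at the origin on a cart in front of the work surface, level with it; the furniture and walls round the work are solid. World frame = base frame: x ahead of the robot, y to its left, z up, the work surface at z = 0. Lengths are in mm, angles in rad, forces in N, time in s.
With the tool pointing down it reaches from about 400 to 875 mm from the base axis. Payload 4.4 kg.
Tool frame: the origin (TCP) lies on the centre line of the jaws, within the pads' length; the fingertips stand 19 mm ahead of it and the grasp point (between the pads) is the TCP; z points along the fingers, y is the line along which they close (so a half turn about z gives the same grasp; the last joint's range is limited). The gripper opens to 85 mm and grips with 20 to 120 N. Pads are 22 mm wide; open, the fingers measure 114 mm over their backs; the gripper's body (76 mm by 85 mm) begins 54 mm behind the grasp point. The pads swing forward as they close: fully open they stand 13 mm farther back than shut.
Start: joints at [-1.194, 0.628, 0.038, 1.517, -0.027, 0.996, -0.02], TCP at [278.486, 587.336, 250.313] pointing down, gripper open.
Joint ranges: [-3.06, 3.06], [-0.37, 2.12], [-1.25, 1.32], [0.18, 2.47], [-1.1, 4.24], [0.23, 1.98], [-2.94, 2.94]. Speed limits (rad/s): [2.57, 2.57, 3.14, 3.14, 3.14, 3.14, 3.14].

INTERFACE

Orientations are given as [roll, pitch, yaw] about the fixed x, y, z axes, in that order (R = Rz(yaw) Ry(pitch) Rx(roll)).
In Python, from cell import ctrl, viewer, silhouettes gives the robot as it stands.
- The arm moves only by the shell command python3 -m creep 'ROWS'. ROWS is JSON, a list of rows, each an object with "jaw": the gripper command: -1 is shut, 1 is fully open, values between are in proportion; "xyz": the shift along the tool's x, y, z in mm, a list of three; "angular": the turn, a rotation vector about the tool's x, y, z in rad, a list of three. In form: [{"jaw": jaw, "xyz": [tx, ty, tz], "angular": [rx, ry, rz]}, ...]. A call has 1 to 12 rows; each row is the pose to reach, as a shift and turn from the pose commanded when the call began, along the tool's axes at that moment; what a row does not reach only later rows make up. A row lasts 1/8 s, in which the tool goes at most 62.5 mm and 10.7 degrees, less where a joint would pass 70% of its speed; a pose out of reach is approached as far as the arm can. A call with a gripper value outside its range is refused whole. The fingers move at their own pace and stop on an object; the grip force is fixed at half the most. Time passes only in rows, so rows that repeat a pose let the fingers close. It gives the time, the measured TCP pose, the force, the opening and the grip force at its end, in the units of the state.
- ctrl.read_state(): the state, without advancing time (a new reading comes with each control period).
- viewer.get_image(name): name is "scene" or "top" or "wrist"; returns (picture, depth): 384x512x3 uint8, red, green, blue; 384x512 float32, mm along the optical axis (not along the pixel's ray), 0 where there is no reading.
- viewer.camera_model(name): a dict with "fx", "fy", "cx", "cy" (pixels), "T" (4x4, takes a point from camera to world coordinates). Camera axes: x right, y down, z forward; pixel columns grow to the right and rows downward; lengths in mm; the calibration is good to about 2 mm. The wrist camera is an equidistant fisheye: a pixel r from the principal point sees the ray r / f radians off the axis. A picture is of the moment at which its call begins: read the wrist's pose just before it. camera_model takes no time and is no camera call; for the wrist camera it gives the pose at the moment of the call.
- ctrl.finish_job(): hands the job in; it is judged then, once.
Trained networks look in the newest picture that a camera, given by its name, has taken for a name from the list of things; names that differ only in an ending like _2 or _b are one class to them, and where a whole thing is asked for, a point or a joint stands for the part that bears it (a point fixed in the world has none). Each returns a list of dicts, best first, with "score" (0 to 1); they miss things now and then, are a little off and sometimes report something else, mostly with a low value. They report only what shows in the picture. A call takes as long as a camera call. They do not tell look-alikes from the thing itself.
- silhouettes(camera, target): "pixels" (384x512 bool, what is visible of it) and "xy" ([column, row] in pixels, amid what is visible of it).
The state is a dict: "clock": time; "qpos": joint angles; "qd": joint speeds; "tau": joint torques, N m; "eef_pos": TCP position; "tool_rot": TCP orientation; "force": force on the tool from outside, world axes, zero at the start; "torque": the same for the moment, N m; "width": finger opening in mm; "gripper_force": force on a finger pad.
Only numpy, scipy, OpenCV 4.12 (cv2) and the standard library are available. Lean on these libraries where they do the work, as an engineer would, in place of code of your own. Each camera call takes 0.05 s, during which the arm holds its last target. There are 200 camera calls.

TASK

Turn the dish turntable on by one station, so that the next dish comes under the magnifier: press the red plunger button on its rim down with the fingertips and, with the fingers against the black post, push the table clockwise (seen from above) to the next hole, and let the button up so that the pin springs fully into that hole and locks the table. Do not run past that hole or turn the table the other way, leave the dishes untouched in their nests, and leave the other things on the bench where they stand. Nothing is to be gripped or lifted.

Things in the scene. Friction and masses are not known exactly. Their poses are not given: they have to be found in the camera images.
- index_base: fixed base of the dish turntable: grey foot and a steel index plate, 292 mm in diameter, its top face 30 mm above the bench; origin on the turning axis at bench level, z up. Six brass-bushed holes, 10 mm wide, every 60 degrees on a circle of 126 mm radius in the plate
- lens (a point): centre of the magnifier fixed to the base's +x side: white ring 104 mm in diameter, 159 to 177 mm above the bench, 71 mm from the axis on the side away from the plunger, on a post 165 mm from the axis; keep clear of it
- table_turn (a joint): angle of the turning table, rad: 0 at the start, growing CLOCKWISE seen from above; the next hole is at 1.047 (play 0.01). Dark grey disc, 216 mm in diameter, top 43 mm above the bench; a bracket on its rim carries plunger and post. It turns only while the pin is out of a hole, then needs 1 to 4 N at the post, and stays where it is left
- plunger (a joint): how far the red button is pressed, m: 0 up (pin 8 mm deep in a hole, table locked), 0.010 fully down (pin 2 mm clear of the plate). Spring 2 N to start, 6 N fully down. Let go between two holes, the pin rides on the plate and the button stays 0.008 down; over a hole the pin drops in by itself, the button jumps up to 0 and the table stops hard
- button_top (a point): centre of the top of the red push button (25 mm in diameter), on the turning table, 126 mm from the axis, 73.5 mm above the bench when up; it sits in a steel housing 35 mm in diameter whose rim is 15 mm below the raised button's top
- post_top (a point): centre of the top of the black push post on the table's bracket, 16 mm in diameter, top 104 mm above the bench, upright, standing 30 mm from the button's centre on its clockwise side (ahead of it), so a fingertip on the button pushes against the post when it moves clockwise
- table_axis (a point): point on the turning axis at the height of the disc's top (43 mm above the bench)
- next_hole (a point): mouth of the next hole clockwise seen from above, 60 degrees on (fixed to the base), 30 mm above the bench
- dish_a: lidded culture dish (beige agar), 63 mm in diameter, 16 mm high, loose in a nest of the table; origin at the centre of its underside
- nest_a (a point): centre of the floor of dish_a's nest on the table, 71 mm from the axis; the nest is a white rim 5 mm high that leaves the dish 1 to 3 mm of play
- dish_b: lidded culture dish (pale agar), 63 mm in diameter, 16 mm high, loose in a nest of the table; origin at the centre of its underside
- nest_b (a point): centre of the floor of dish_b's nest on the table, 71 mm from the axis; the nest is a white rim 5 mm high that leaves the dish 1 to 3 mm of play
- dish_c: lidded culture dish (clear, empty), 63 mm in diameter, 16 mm high, loose in a nest of the table; origin at the centre of its underside
- nest_c (a point): centre of the floor of dish_c's nest on the table, 71 mm from the axis; the nest is a white rim 5 mm high that leaves the dish 1 to 3 mm of play
- dish_d: lidded culture dish (beige agar), 63 mm in diameter, 16 mm high, loose in a nest of the table; origin at the centre of its underside
- nest_d (a point): centre of the floor of dish_d's nest on the table, 71 mm from the axis; the nest is a white rim 5 mm high that leaves the dish 1 to 3 mm of play
- timer: bystander: small white lab timer with grey and orange keys, 62 x 68 x 19 mm; origin at the centre of its underside
- slide_box: bystander: grey-beige microscope-slide box, 75 x 98 x 35 mm; origin at the centre of its underside
- spare_dish: bystander: lidded culture dish lying on the bench, 63 x 63 x 16 mm; origin at the centre of its underside
- pipette_a: bystander: white micropipette lying on the bench, long side along its own y, 38 x 228 x 27 mm; origin at the centre of its underside
- beaker: bystander: small glass beaker, 60 x 60 x 62 mm; origin at the centre of its underside
There are look-alikes about, which are no part of the job. Leave any brown or pink look-alike of the dish_a alone.

How it is judged (in metres and radians):
On the way, in this order (a step that is already met when the one before it is completed fails the run):
1. the button is pressed in while the table still stands at the first hole (value of joint plunger above 0.0075 m and value of joint table_turn below 0.06 rad), for 0.02 s.
2. the table is on its way to the next hole, with the pin out (value of joint table_turn between 0.35 and 0.95 rad and value of joint plunger above 0.006 m), for 0.02 s.
At the end, for the whole second after the job is handed in: the table stands still at the next hole (1.047 rad, within 0.025), the button is fully up (less than 1.5 mm down, so the pin is in the hole), and each dish lies in its nest (within 7 mm of the nest's centre) (value of joint table_turn between 1.022 and 1.072 rad and value of joint plunger below 0.0015 m and velocity of joint table_turn between -0.02 and 0.02 rad/s and distance between dish_a and nest_a below 0.007 m and distance between dish_b and nest_b below 0.007 m and distance between dish_c and nest_c below 0.007 m and distance between dish_d and nest_d below 0.007 m); the robot touches nothing.
It fails at once if the table ran past the next hole by more than 8 degrees (value of joint table_turn above 1.19 rad).
It fails at once if the table was turned the other way (value of joint table_turn below -0.1 rad).
It fails at once if a dish was touched by the fingers (contact force between the fingers and dish_a above 1 N or contact force between the fingers and dish_b above 1 N or contact force between the fingers and dish_c above 1 N or contact force between the fingers and dish_d above 1 N).
It fails at once if a dish was lifted, tipped or thrown out of its nest (distance between dish_a and nest_a above 0.009 m or angle between any of dish_a, dish_b, dish_c, dish_d's own z axis and vertical above 0.15 rad or distance between dish_b and nest_b above 0.009 m or distance between dish_c and nest_c above 0.009 m or distance between dish_d and nest_d above 0.009 m).
It fails at once if something else on the bench was moved more than 2 cm (distance of any of timer, slide_box, spare_dish, pipette_a, beaker from where it was at the start of the episode above 0.02 m).
It also fails if it takes over 40 s, if anything falls off the work surface, if the arm or the gripper's body presses on something with over 40 N, if the wrist force passes 120 N, or if a joint passes its speed limit or range.

## Working session

There is one attempt and no reset: what is moved stays moved. The work goes in short steps, Python scripts to look and compute and a shell command to move; the robot and the scene stay as the last step left them, time stands still between calls to the robot, and variables do not carry over. Pictures are saved under pics/ and viewed, at most 10 in all, crops included, and the job is handed in when it is done.

```bash
mkdir -p pics
cat > h.py <<'E'
import numpy as np, cv2
from cell import ctrl, viewer, silhouettes
def grab(n):
    im,d=viewer.get_image(n); return im,d,viewer.camera_model(n)
def save(f,im): cv2.imwrite('pics/'+f,im[:,:,::-1])
def world(m,u,v,d):
    p=np.array([(u-m['cx'])/m['fx']*d,(v-m['cy'])/m['fy']*d,d,1]); return (m['T']@p)[:3]
def atz(m,u,v,z):
    r=m['T'][:3,:3]@np.array([(u-m['cx'])/m['fx'],(v-m['cy'])/m['fy'],1]); o=m['T'][:3,3]
    return o+r*(z-o[2])/r[2]
E
python3 - <<'E'
from h import *
a,d,m=grab('top'); 
for n,z in [('button_top',73.5),('post_top',104),('index_base',30),('lens',177)]:
    try:
        for s in silhouettes('top',n)[:2]: print(n,round(s['score'],2),s['xy'],s['pixels'].sum(),atz(m,*s['xy'],z).round(1),world(m,*s['xy'],d[int(s['xy'][1]),int(s['xy'][0])]).round(1))
    except Exception as e: print(n,e)
b,_,_=grab('scene'); save('a.png',np.hstack([a,b])[:, :] if 0 else a); save('b.png',b)
print(m['T'].round(2),m['fx']); s=ctrl.read_state();print(s['clock'],s['eef_pos'],s['tool_rot'],s['width'])
E
```

```text
button_top 0.66 [243.5, 192.2] 5822 [557.7 105.8  73.5] [557.9 105.9  71.7]
button_top 0.46 [270.6, 216.0] 42 [485.4  20.4  73.5] [485.1  20.5  78.3]
post_top 0.7 [253.5, 203.0] 2155 [522.1  73.6 104. ] [527.1  74.5  44.3]
post_top 0.57 [271.0, 215.3] 44 [485.8  19.9 104. ] [487.3  19.3  77.6]
index_base 0.87 [246.5, 189.2] 5772 [572.1  98.   30. ] [567.3  96.7  73. ]
index_base 0.42 [260.5, 169.6] 349 [636.4  54.5  30. ] [632.3  54.5  55.9]
lens 0.65 [245.4, 192.2] 5963 [546.8  96.5 177. ] [558.7 100.2  64.8]
[[ 2.00000e-02 -9.90000e-01  1.10000e-01  4.03510e+02]
 [-1.00000e+00 -2.00000e-02 -1.00000e-02  5.25300e+01]
 [ 1.00000e-02 -1.10000e-01 -9.90000e-01  1.52789e+03]
 [ 0.00000e+00  0.00000e+00  0.00000e+00  1.00000e+00]] 471.1151491122571
0.3 [278.40180828 587.15909767 249.99652483] [-3.14096573e+00 -1.61431652e-05  2.69877495e+00] 85.16853125398352
```

View pics/a.png

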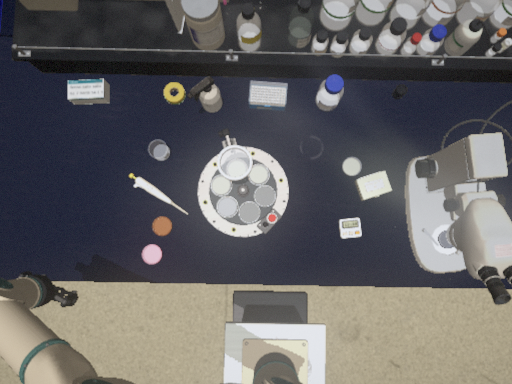

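View pics/b.png

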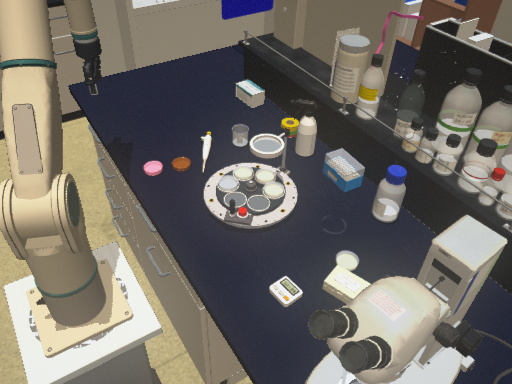

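The top view shows the turntable centred at about (243,191), the red button at (271,217), the black post at about (262,229) and the magnifier ring at (235,163). The look-alikes are the brown dish (162,226), the pink dish (152,254) and the spare dish (352,166). The button and post on the rim bracket are the only candidates. I'll check them in a close crop and fit the axis.

Run:
```python
from h import *
a,d,m=grab('top')
c=cv2.resize(a[140:245,190:300],None,fx=6,fy=5.7,interpolation=cv2.INTER_CUBIC) if 0 else cv2.resize(a[145:245,190:300],None,fx=6,fy=6,interpolation=cv2.INTER_CUBIC)
save('c.png',c)
A=a.astype(int); R=(A[:,:,0]>120)&(A[:,:,1]<80)&(A[:,:,2]<80); R[:200]=0;R[230:]=0;R[:,:255]=0;R[:,290:]=0
v,u=np.nonzero(R);print(u.mean(),v.mean(),len(u),atz(m,u.mean(),v.mean(),73.5).round(1))
# plate top: depth pixels with height near 30
V,U=np.mgrid[140:245,190:300]; D=d[140:245,190:300]
P=np.stack([(U-m['cx'])/m['fx']*D,(V-m['cy'])/m['fy']*D,D],-1)@m['T'][:3,:3].T+m['T'][:3,3]
z=P[...,2]; k=(z>24)&(z<38)&(A[140:245,190:300].min(-1)>120); q=P[k][:,:2]
h=cv2.convexHull(q.astype(np.float32)); print(k.sum(),cv2.fitEllipse(h),cv2.minEnclosingCircle(h))
# tall dark near the post
k=(z>60)&(P[...,0]<520); print(np.c_[U[k],V[k],P[k].round(0)][:60])
```

```text
nan nan 0 [nan nan nan]
2155 ((571.7464599609375, 110.53199768066406), (286.22357177734375, 304.130615234375), 114.13251495361328) ((578.972900390625, 113.11851501464844), 157.55416870117188)
[[ 289.  141.  404.   53. 1528.]
 [ 265.  142.  404.   53. 1528.]
 [ 198.  144.  404.   53. 1528.]
 [ 234.  145.  404.   53. 1528.]
 [ 296.  145.  404.   53. 1528.]
 [ 207.  147.  404.   53. 1528.]
 [ 256.  147.  404.   53. 1528.]
 [ 200.  148.  404.   53. 1528.]
 [ 211.  151.  404.   53. 1528.]
 [ 211.  154.  404.   53. 1528.]
 [ 271.  155.  404.   53. 1528.]
 [ 214.  157.  404.   53. 1528.]
 [ 251.  159.  404.   53. 1528.]
 [ 286.  163.  404.   53. 1528.]
 [ 191.  164.  404.   53. 1528.]
 [ 229.  168.  404.   53. 1528.]
 [ 249.  170.  404.   53. 1528.]
 [ 210.  171.  404.   53. 1528.]
 [ 249.  175.  404.   53. 1528.]
 [ 242.  177.  404.   53. 1528.]
 [ 213.  179.  404.   53. 1528.]
 [ 284.  186.  404.   53. 1528.]
 [ 198.  187.  404.   53. 1528.]
 [ 278.  190.  404.   53. 1528.]
 [ 293.  191.  404.   53. 1528.]
 [ 249.  195.  404.   53. 1528.]
 [ 280.  197.  404.   53. 1528.]
 [ 279.  198.  40
[... 456 characters left out ...]
6.  515.  150.   60.]
 [ 235.  206.  515.  132.   63.]
 [ 217.  207.  511.  188.   61.]
 [ 218.  207.  511.  185.   60.]
 [ 221.  207.  511.  175.   65.]
 [ 222.  207.  511.  172.   63.]
 [ 227.  207.  511.  156.   63.]
 [ 229.  207.  511.  150.   65.]
 [ 235.  207.  512.  132.   61.]
 [ 219.  208.  508.  181.   63.]
 [ 220.  208.  508.  178.   60.]
 [ 222.  208.  508.  172.   61.]
 [ 223.  208.  508.  169.   60.]
 [ 227.  208.  509.  157.   60.]
 [ 228.  208.  509.  153.   61.]
 [ 231.  208.  508.  144.   66.]
 [ 232.  208.  509.  141.   64.]
 [ 236.  208.  509.  128.   63.]
 [ 222.  209.  505.  172.   63.]]<stdin>:6: RuntimeWarning: Mean of empty slice.
  ret = ret.dtype.type(ret / rcount)
```

View pics/c.png

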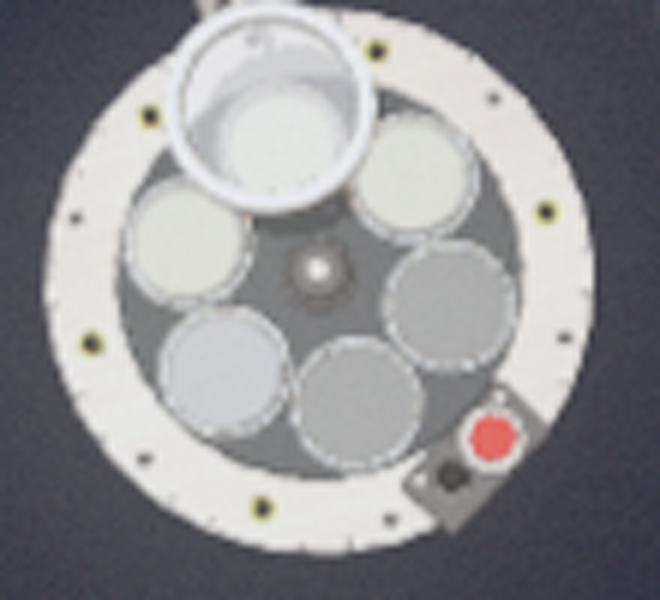

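The crop confirms the red button at (272,218) and the post at (265.5,224), on its clockwise side. The brass holes give the axis, and the next hole is at (233.5,229.5). Next I'll turn these into world positions and tool shifts.

```bash
cat > g.py <<'E'
from h import *
from scipy.spatial.transform import Rotation as Ro
def tool():
    s=ctrl.read_state(); return s,np.array(s['eef_pos']),Ro.from_euler('xyz',s['tool_rot'])
def rel(target,yaw):
    s,p,R=tool(); T=Ro.from_euler('xyz',[np.pi,0,yaw])
    return R.inv().apply(np.array(target)-p), (R.inv()*T).as_rotvec()
E
python3 - <<'E'
from g import *
m=viewer.camera_model('top')
c=lambda U,V,z: atz(m,(U+.5)/6-.5+190,(V+.5)/6-.5+145,z)
b=c(492,438,73.5);p=c(453,475,104);n=c(262,508,30);ax=c(319,278.5,30)
hs=[c(376,51,30),c(262,508,30),c(546,211,30),c(92,343,30),c(150,115,30)]
for k,v in dict(b=b,p=p,n=n,ax=ax).items(): print(k,v.round(1))
ang=lambda q:np.degrees(np.arctan2(*(q-ax)[1::-1]))
for q in hs: print(np.hypot(*(q-ax)[:2]).round(1),ang(q).round(1))
print('b',np.hypot(*(b-ax)[:2]),ang(b),'p',np.hypot(*(p-ax)[:2]),ang(p),np.hypot(*(b-p)[:2]))
a=np.radians(ang(b)); 
t=[b[0],b[1],200]; print(rel(t,a-np.pi/2), np.degrees(a-np.pi/2)%360)
E
```

```text
b [480.6  17.3  73.5]
p [460.   37.4 104. ]
n [443.6 137.1  30. ]
ax [566.1 109.9  30. ]
126.7 -12.7
125.5 167.5
126.5 -72.2
125.2 107.1
126.6 47.0
b 126.02030635454182 -132.73527115185536 p 128.52675148906994 -145.65079656105894 28.737222584177292
(array([-426.82708855, -428.30238142,   50.25347067]), array([-4.25351814e-04,  1.93823394e-05,  3.03064274e-01])) 137.26472884814464
```

```bash
python3 -m creep '[{"jaw":-1,"xyz":[-40,-40,5],"angular":[0,0,0.03]},{"jaw":-1,"xyz":[-80,-80,10],"angular":[0,0,0.06]},{"jaw":-1,"xyz":[-120,-120,15],"angular":[0,0,0.09]},{"jaw":-1,"xyz":[-160,-160,20],"angular":[0,0,0.12]},{"jaw":-1,"xyz":[-200,-200,25],"angular":[0,0,0.15]},{"jaw":-1,"xyz":[-240,-241,30],"angular":[0,0,0.18]},{"jaw":-1,"xyz":[-280,-281,35],"angular":[0,0,0.21]},{"jaw":-1,"xyz":[-320,-321,40],"angular":[0,0,0.24]},{"jaw":-1,"xyz":[-360,-361,45],"angular":[0,0,0.27]},{"jaw":-1,"xyz":[-400,-401,50],"angular":[0,0,0.303]},{"jaw":-1,"xyz":[-427,-428,50],"angular":[0,0,0.303]},{"jaw":-1,"xyz":[-427,-428,50],"angular":[0,0,0.303]}]'
python3 - <<'E'
from g import *
w,d=viewer.get_image('wrist'); save('w.png',w); a,_,_=grab('scene'); save('s.png',cv2.resize(a[130:260,170:320],None,fx=4,fy=4))
m=viewer.camera_model('wrist');print({k:m[k] for k in ('fx','cx','cy')},m['T'].round(2))
s,p,R=tool();print(s['clock'],p,s['force'],s['width'],rel([480.6,17.3,130],np.radians(137.3)))
E
```

```text
clock: 1.85
eef_pos: [481.9, 14.0, 200.5]
tool_rot: [-3.141, 0.002, 2.389]
force: [-0.1, 1.3, -0.1]
width: -0.1
gripper_force: 0.0
{'fx': 297.3186396354542, 'cx': 255.64633781143274, 'cy': 192.58676013860926} [[ 6.8000e-01  7.0000e-01  2.3000e-01  4.2105e+02]
 [ 7.3000e-01 -6.4000e-01 -2.1000e-01  7.2120e+01]
 [ 0.0000e+00  3.2000e-01 -9.5000e-01  3.2457e+02]
 [ 0.0000e+00  0.0000e+00  0.0000e+00  1.0000e+00]]
1.95 [480.82116908  17.80703244 200.3018624 ] [-1.23526327  0.16232101  0.23666604] 0.5412660176895389 (array([-0.21505198, -0.53891728, 70.30164418]), array([ 0.00023545, -0.00047051, -0.00125483]))
```

View pics/w.png

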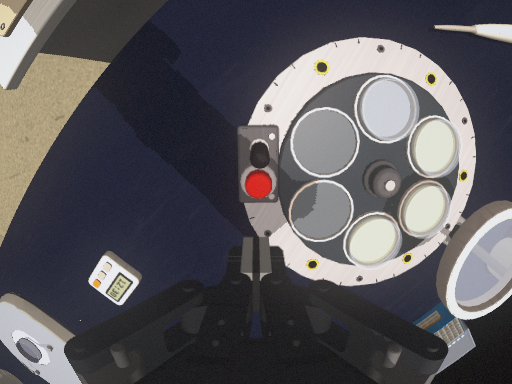

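View pics/s.png

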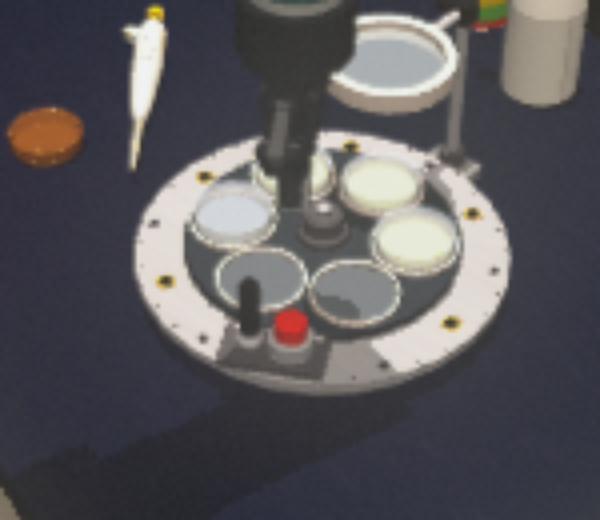

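The wrist view shows the button at (258,185), the post at (260,148) and the shut fingertips at about (256,240), aligned radially. I'll cross-check the button position from this view.

```bash
cat >> g.py <<'E'
def fish(m,u,v,z):
    x,y=u-m['cx'],v-m['cy']; r=np.hypot(x,y); t=r/m['fx']
    ray=m['T'][:3,:3]@np.array([x/r*np.sin(t),y/r*np.sin(t),np.cos(t)]); o=m['T'][:3,3]
    return o+ray*(z-o[2])/ray[2]
E
python3 - <<'E'
from g import *
m=viewer.camera_model('wrist')
print(fish(m,258.5,185,73.5),fish(m,260,148,104),fish(m,256,239,200-19))
E
```

```text
[479.08899795  21.86449408  73.5       ] [451.42491388  48.48071614 104.        ] [475.80548635  21.72224904 181.        ]
```

```bash
python3 -m creep '[{"jaw":-1,"xyz":[3,-0.5,30],"angular":[0,0,0]},{"jaw":-1,"xyz":[3,-0.5,65],"angular":[0,0,0]},{"jaw":-1,"xyz":[3,-0.5,88],"angular":[0,0,0]},{"jaw":-1,"xyz":[3,-0.5,100],"angular":[0,0,0]},{"jaw":-1,"xyz":[3,-0.5,100],"angular":[0,0,0]}]'
python3 - <<'E'
from g import *
w,d=viewer.get_image('wrist'); save('w2.png',cv2.resize(w[100:300,150:400],None,fx=3,fy=3))
s,p,R=tool();print(s['clock'],p,s['force'])
E
```

```text
clock: 2.58
eef_pos: [478.0, 20.2, 100.0]
tool_rot: [-3.141, -0.001, 2.397]
force: [-0.2, 0.7, 0.9]
width: 0.1
gripper_force: 0.0
2.625 [478.47720739  20.00240524 100.55029881] [-0.14176365 -0.00542139 -0.41470447]
```

View pics/w2.png

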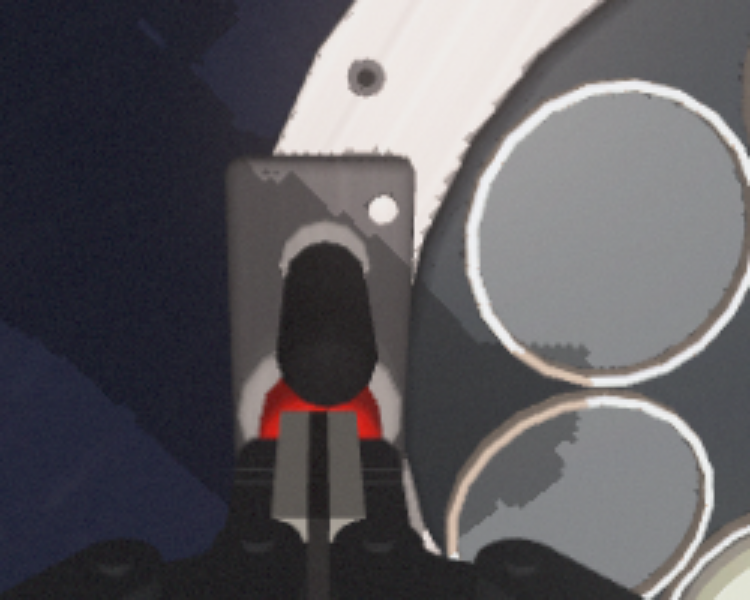

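The tips are centred on the button, just short of the post at crop pixel (325,385). Pressing now.

```bash
python3 -m creep '[{"jaw":-1,"xyz":[0,0,7],"angular":[0,0,0]},{"jaw":-1,"xyz":[0,0,10],"angular":[0,0,0]},{"jaw":-1,"xyz":[0,0,10],"angular":[0,0,0]}]'; python3 -m creep '[{"jaw":-1,"xyz":[0,0,3],"angular":[0,0,0]},{"jaw":-1,"xyz":[0,0,6],"angular":[0,0,0]},{"jaw":-1,"xyz":[0,0,6],"angular":[0,0,0]}]'
python3 - <<'E'
from g import *
for i in range(4):
    viewer.get_image('wrist'); s,p,R=tool();print(s['clock'],p.round(1),np.round(s['force'],1))
E
```

```text
clock: 3.0
eef_pos: [479.0, 19.5, 90.6]
tool_rot: [3.14, 0.001, 2.396]
force: [0.9, 1.1, 2.3]
width: -0.3
gripper_force: 1.4
clock: 3.38
eef_pos: [479.0, 19.5, 84.4]
tool_rot: [3.141, 0.001, 2.396]
force: [0.5, 1.5, 5.3]
width: 0.2
gripper_force: 2.6
3.425 [479.   19.5  84.4] [1.1 2.  4.8]
3.475 [479.   19.5  84.4] [1.3 1.8 4.6]
3.525 [479.   19.5  84.5] [1.3 1.1 5.9]
3.575 [479.   19.5  84.5] [0.9 2.7 5.4]
```

```bash
python3 -m creep '[{"jaw":-1,"xyz":[0,0,2],"angular":[0,0,0]},{"jaw":-1,"xyz":[0,0,2],"angular":[0,0,0]}]'
cat > arc.py <<'E'
from g import *
# rows along the arc about the axis from the present pose, n steps of st degrees; z shift dz
def arc(angs):
    s,p,R=tool(); ax=np.array([566.1,109.9,p[2]])
    for a in angs:
        Q=Ro.from_euler('z',-a,degrees=True)
        print(a,R.inv().apply(ax+Q.apply(p-ax)-p).round(1),(R.inv()*Q*R).as_rotvec().round(3))
    return s,p
E
python3 - <<'E'
from arc import *
s,p=arc([2,4,7,11,15,20,25,30]);print(s['clock'],p.round(1),np.round(s['force'],1),np.hypot(*(p-[566.1,109.9,0])[:2]))
for i in range(3): viewer.get_image('top'); s,p,R=tool();print(p.round(1),np.round(s['force'],1))
E
```

```text
clock: 3.82
eef_pos: [478.9, 19.5, 82.5]
tool_rot: [3.141, 0.001, 2.396]
force: [0.9, 0.6, 5.3]
width: 0.2
gripper_force: 3.0
2 [ 4.4  0.2 -0. ] [ 0.    -0.     0.035]
4 [ 8.8  0.5 -0. ] [ 0.   -0.    0.07]
7 [15.3  1.3 -0. ] [ 0.    -0.     0.122]
11 [23.9  2.8 -0. ] [ 0.    -0.     0.192]
15 [32.4  5.  -0. ] [ 0.    -0.     0.262]
20 [42.8  8.5 -0. ] [ 0.    -0.     0.349]
25 [52.8 12.9 -0. ] [ 0.    -0.     0.436]
30 [62.4 18.2 -0. ] [ 0.    -0.     0.524]
3.825 [478.9  19.5  82.5] [0.9 0.6 5.3] 125.59586503152502
[479.   19.5  82.5] [2.1 1.  6.3]
[479.   19.5  82.6] [1.  1.1 6.5]
[479.   19.5  82.6] [1.3 1.1 6.3]
```

```bash
python3 -m creep '[{"jaw":-1,"xyz":[4.4,0.2,0],"angular":[0,0,0.035]},{"jaw":-1,"xyz":[8.8,0.5,0],"angular":[0,0,0.07]},{"jaw":-1,"xyz":[12.5,0.9,0],"angular":[0,0,0.1]},{"jaw":-1,"xyz":[15.3,1.3,0],"angular":[0,0,0.122]},{"jaw":-1,"xyz":[19.6,2,0],"angular":[0,0,0.157]},{"jaw":-1,"xyz":[23.9,2.8,0],"angular":[0,0,0.192]},{"jaw":-1,"xyz":[28.2,3.9,0],"angular":[0,0,0.227]},{"jaw":-1,"xyz":[32.4,5,0],"angular":[0,0,0.262]},{"jaw":-1,"xyz":[37.6,6.7,0],"angular":[0,0,0.305]},{"jaw":-1,"xyz":[42.8,8.5,0],"angular":[0,0,0.349]},{"jaw":-1,"xyz":[47.8,10.7,0],"angular":[0,0,0.393]},{"jaw":-1,"xyz":[52.8,12.9,0],"angular":[0,0,0.436]}]'
python3 - <<'E'
from arc import *
w,d=viewer.get_image('wrist'); save('w3.png',cv2.resize(w[100:300,150:400],None,fx=3,fy=3))
s,p=arc([4,8,12,16,20,24,26,28]);print(s['clock'],p.round(1),np.round(s['force'],1),np.hypot(*(p-[566.1,109.9,0])[:2]))
E
```

```text
clock: 5.48
eef_pos: [449.1, 64.2, 82.6]
tool_rot: [3.14, 0.001, 1.958]
force: [2.5, -0.6, 5.9]
width: 0.1
gripper_force: 3.0
4 [ 8.8  0.5 -0. ] [ 0.   -0.    0.07]
8 [17.5  1.6 -0. ] [ 0.   -0.    0.14]
12 [26.1  3.3 -0. ] [ 0.    -0.     0.209]
16 [34.5  5.6 -0. ] [ 0.    -0.     0.279]
20 [42.8  8.5 -0. ] [ 0.    -0.     0.349]
24 [50.8 12.  -0. ] [ 0.    -0.     0.419]
26 [54.8 13.9 -0. ] [ 0.    -0.001  0.454]
28 [58.6 16.   0. ] [ 0.    -0.001  0.489]
5.525 [448.7  65.2  82.5] [1.6 1.3 6.6] 125.6250510121103
```

View pics/w3.png

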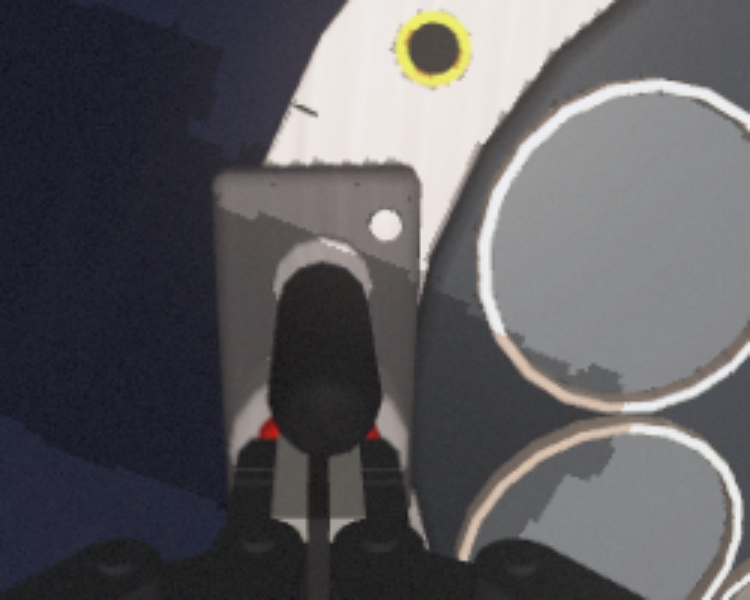

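The table is turning with the post against the fingers, and the next hole is at crop pixel (433,48). The table is at about 21°. I'll go on 24° more with the button held down.

```bash
python3 -m creep '[{"jaw":-1,"xyz":[4.4,0.2,0],"angular":[0,0,0.035]},{"jaw":-1,"xyz":[8.8,0.5,0],"angular":[0,0,0.07]},{"jaw":-1,"xyz":[13.1,1,0],"angular":[0,0,0.105]},{"jaw":-1,"xyz":[17.5,1.6,0],"angular":[0,0,0.14]},{"jaw":-1,"xyz":[21.8,2.4,0],"angular":[0,0,0.174]},{"jaw":-1,"xyz":[26.1,3.3,0],"angular":[0,0,0.209]},{"jaw":-1,"xyz":[30.3,4.4,0],"angular":[0,0,0.244]},{"jaw":-1,"xyz":[34.5,5.6,0],"angular":[0,0,0.279]},{"jaw":-1,"xyz":[38.7,7,0],"angular":[0,0,0.314]},{"jaw":-1,"xyz":[42.8,8.5,0],"angular":[0,0,0.349]},{"jaw":-1,"xyz":[50.8,12,0],"angular":[0,0,0.419]},{"jaw":-1,"xyz":[50.8,12,0],"angular":[0,0,0.419]}]'
python3 - <<'E'
from arc import *
t,_,m=grab('top'); save('t.png',cv2.resize(t[145:245,190:300],None,fx=6,fy=6,interpolation=cv2.INTER_CUBIC))
w,d=viewer.get_image('wrist'); save('w4.png',cv2.resize(w[100:300,150:400],None,fx=3,fy=3))
s,p=arc([2,4,6,8,10,12,14,16,18,20]);print(s['clock'],p.round(1),np.round(s['force'],1))
E
```

```text
clock: 7.02
eef_pos: [440.5, 116.6, 82.5]
tool_rot: [3.141, -0.0, 1.541]
force: [-0.3, 0.8, 5.6]
width: 0.3
gripper_force: 3.0
2 [4.4 0.2 0. ] [-0.    -0.     0.035]
4 [8.8 0.5 0. ] [-0.   -0.    0.07]
6 [13.1  1.   0. ] [-0.    -0.     0.105]
8 [17.5  1.6  0. ] [-0.   -0.    0.14]
10 [21.8  2.4  0. ] [-0.    -0.     0.175]
12 [26.1  3.3  0. ] [-0.    -0.     0.209]
14 [30.3  4.4  0. ] [-0.    -0.     0.244]
16 [34.6  5.6  0. ] [-0.    -0.     0.279]
18 [38.7  7.   0. ] [-0.    -0.     0.314]
20 [42.9  8.5  0. ] [-0.    -0.     0.349]
7.125 [440.5 116.3  82.5] [0.2 1.4 5.2]
```

View pics/w4.png

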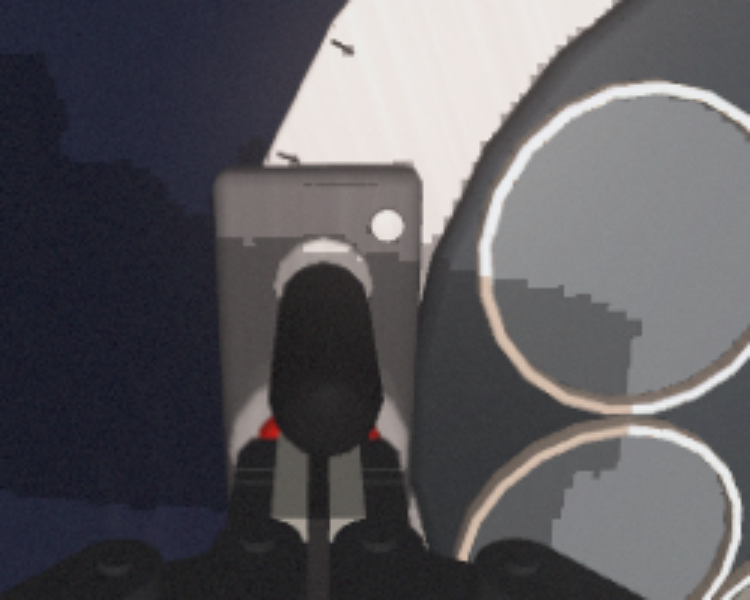

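The table is at about 45° with contact unchanged. I'll raise clear of the button so the pin rides on the plate, then push the post on.

```bash
python3 -m creep '[{"jaw":-1,"xyz":[0,0,-7],"angular":[0,0,0]},{"jaw":-1,"xyz":[0,0,-14],"angular":[0,0,0]},{"jaw":-1,"xyz":[2.2,0.1,-14],"angular":[0,0,0.017]},{"jaw":-1,"xyz":[4.4,0.2,-14],"angular":[0,0,0.035]},{"jaw":-1,"xyz":[6.6,0.3,-14],"angular":[0,0,0.052]},{"jaw":-1,"xyz":[8.8,0.5,-14],"angular":[0,0,0.07]},{"jaw":-1,"xyz":[11,0.7,-14],"angular":[0,0,0.087]},{"jaw":-1,"xyz":[13.1,1,-14],"angular":[0,0,0.105]},{"jaw":-1,"xyz":[17.5,1.6,-14],"angular":[0,0,0.14]},{"jaw":-1,"xyz":[21.8,2.4,-14],"angular":[0,0,0.175]},{"jaw":-1,"xyz":[24,2.8,-14],"angular":[0,0,0.192]}]'
python3 - <<'E'
from arc import *
s,p=arc([1,2,3,4,5,6,7,8]);print(s['clock'],p.round(1),np.round(s['force'],1))
E
```

```text
clock: 8.5
eef_pos: [443.6, 140.7, 96.1]
tool_rot: [-3.141, 0.0, 1.348]
force: [-1.8, -4.0, -2.0]
width: -0.0
gripper_force: 2.1
1 [ 2.2  0.1 -0. ] [0.    0.    0.017]
2 [ 4.4  0.2 -0. ] [0.    0.    0.035]
3 [ 6.6  0.3 -0. ] [0.    0.    0.052]
4 [ 8.8  0.5 -0. ] [0.   0.   0.07]
5 [11.   0.7 -0. ] [0.    0.    0.087]
6 [13.2  1.  -0. ] [0.    0.    0.105]
7 [15.4  1.3 -0. ] [0.    0.    0.122]
8 [17.6  1.6 -0. ] [0.   0.   0.14]
8.5 [443.6 140.7  96.1] [-1.8 -4.  -2. ]
```

```bash
for i in 1 2; do python3 -m creep '[{"jaw":-1,"xyz":[1.1,0,0],"angular":[0,0,0.009]},{"jaw":-1,"xyz":[2.2,0.1,0],"angular":[0,0,0.017]},{"jaw":-1,"xyz":[2.2,0.1,0],"angular":[0,0,0.017]}]' | grep -E 'pos|^force'; done
```

```text
eef_pos: [444.2, 142.7, 96.3]
force: [-1.6, -0.9, -0.5]
eef_pos: [445.8, 145.1, 96.6]
force: [0.3, -0.4, 0.0]
```

```bash
for i in 1 2; do python3 -m creep '[{"jaw":-1,"xyz":[1.1,0,0],"angular":[0,0,0.009]},{"jaw":-1,"xyz":[2.2,0.1,0],"angular":[0,0,0.017]},{"jaw":-1,"xyz":[2.2,0.1,0],"angular":[0,0,0.017]}]' | grep -E 'pos|^force'; done
```

```text
eef_pos: [445.9, 146.7, 96.4]
force: [-0.6, 0.8, -0.4]
eef_pos: [446.2, 148.5, 96.3]
force: [-0.5, -0.9, 0.6]
```

```bash
python3 -m creep '[{"jaw":-1,"xyz":[1.1,0,0],"angular":[0,0,0.009]},{"jaw":-1,"xyz":[2.2,0.1,0],"angular":[0,0,0.017]},{"jaw":-1,"xyz":[2.2,0.1,0],"angular":[0,0,0.017]}]' | grep -E 'pos|^force'
python3 - <<'E'
from arc import *
w,d=viewer.get_image('wrist'); save('w5.png',cv2.resize(w[100:300,150:400],None,fx=3,fy=3))
for i in range(3): viewer.get_image('wrist');s,p,R=tool();print(s['clock'],p.round(1),np.round(s['force'],1))
E
```

```text
eef_pos: [446.6, 150.0, 96.2]
force: [-1.8, -3.1, 1.0]
10.475 [446.7 150.   96.3] [-0.9 -4.   1. ]
10.525 [446.6 150.   96.2] [-1.2 -3.7  2. ]
10.575 [446.6 150.   96.3] [-2.2 -3.4  2.5]
```

View pics/w5.png

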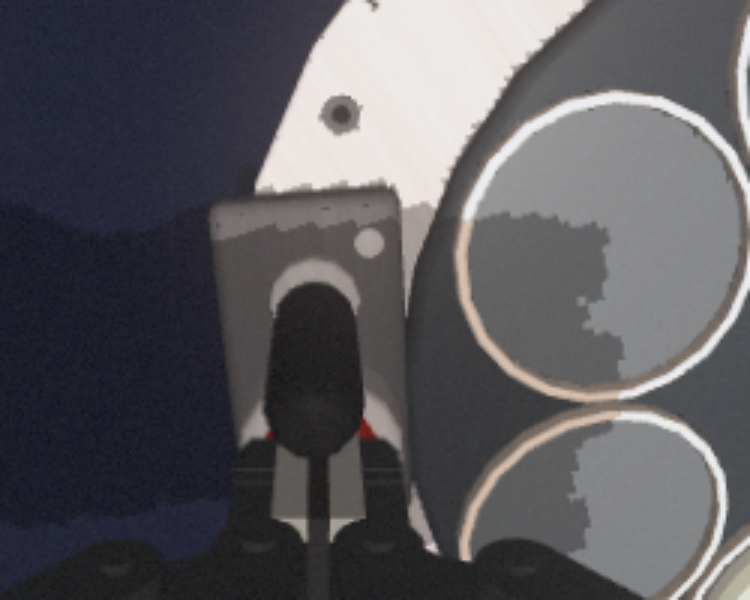

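```bash
python3 -m creep '[{"jaw":-1,"xyz":[1.1,0,-1],"angular":[0,0,0]},{"jaw":-1,"xyz":[2.2,0,-1],"angular":[0,0,0]},{"jaw":-1,"xyz":[2.2,0,-1],"angular":[0,0,0]}]' | grep -E 'pos|^force'
python3 - <<'E'
from g import *
for i in range(3): viewer.get_image('wrist');s,p,R=tool();print(s['clock'],p.round(1),np.round(s['force'],1))
E
```

```text
eef_pos: [446.7, 150.4, 96.8]
force: [-1.6, -8.2, -2.1]
11.0 [446.7 150.4  96.8] [-1.9 -8.7 -1.9]
11.05 [446.7 150.4  96.8] [-2.1 -8.2 -2.4]
11.1 [446.7 150.4  96.8] [-2.  -8.6 -2.2]
```

The push has reached 8.5 N with no motion, above the 4 N turning load, so the table is locked. I'll back off and lift clear.

```bash
python3 -m creep '[{"jaw":-1,"xyz":[-3,0,-1],"angular":[0,0,0]},{"jaw":-1,"xyz":[-7,0,-2],"angular":[0,0,0]},{"jaw":-1,"xyz":[-8,0,-20],"angular":[0,0,0]},{"jaw":-1,"xyz":[-8,0,-60],"angular":[0,0,0]},{"jaw":-1,"xyz":[-8,0,-110],"angular":[0,0,0]},{"jaw":-1,"xyz":[-60,-60,-150],"angular":[0,0,0]},{"jaw":-1,"xyz":[-100,-100,-150],"angular":[0,0,0]},{"jaw":-1,"xyz":[-100,-100,-150],"angular":[0,0,0]}]' | grep -E 'pos|^force'
python3 - <<'E'
from g import *
t,d,m=grab('top'); c=cv2.resize(t[145:245,190:300],None,fx=6,fy=6,interpolation=cv2.INTER_CUBIC); save('t2.png',c)
A=c.astype(int);v,u=np.nonzero((A[...,0]>150)&(A[...,0]-A[...,1]>60)); print(u.mean(),v.mean(),len(u))
for z in (63.5,65.5,73.5):
  b=atz(m,(u.mean()+.5)/6-.5+190,(v.mean()+.5)/6-.5+145,z)-[566.1,109.9,0]; print(z,np.hypot(*b[:2]),np.degrees(np.arctan2(b[1],b[0])))
E
```

```text
eef_pos: [318.8, 87.1, 247.7]
force: [0.1, 0.3, -0.2]
255.81440099317194 505.747982619491 1611
63.5 125.56830391674434 166.8662961886858
65.5 125.5953180440706 166.92412658071783
73.5 125.70465267241637 167.15519782716126
```

View pics/t2.png

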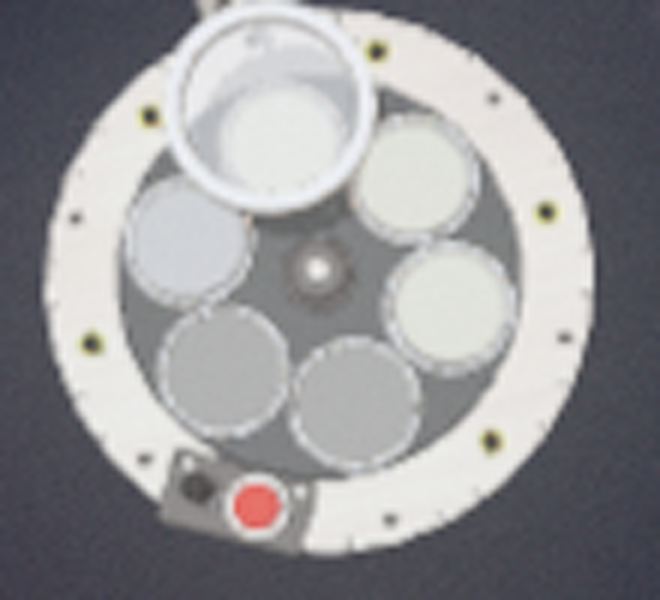

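The button now sits at crop pixel (256,506), 60.1° on from the start. The dishes are in their nests and the robot is clear, so I'm handing in.

```bash
python3 -c "
from cell import ctrl
print(ctrl.finish_job())"
```

```text
the job is handed in; nothing more can be done
None
```

The job is handed in: the turntable is one station on (measured 60.1° clockwise) and held fast against an 8.5 N push, so the pin is in the next hole; the dishes lie in their nests. The hand-in gave no verdict.

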